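# Lock the vacuum sealer

## Task

Close the vacuum sealer for use with the fingertips alone: first press its raised lid down until it is shut, then push the black lever on its front ledge sideways out of the open position, through the halfway notch and on to the lock stop at the far end, and leave it there. Push the lever from its side without pinching it, do not raise the lid further, and leave the spice jar, the drum and the kitchen timer where they stand.

Things in the scene. Friction and masses are not known exactly. Their poses are not given: they have to be found in the camera images.
- sealer: white vacuum sealer, fixed to the worktop; 140 (its x, depth) x 280 (its y, width) x 73 mm high. Origin: centre of its underside, on the worktop; -x is its front, facing the robot, +y its left end as the robot sees it. The grey lid covers the rear; the front 47 mm is a flat control ledge, top at z = 50 mm, where the lever stands. Two flat round keys left of it are decoration.
- lid (a joint): opening angle of the lid in rad: 0 = shut, about 0.35 to 0.6 at the start. The hinge runs along the sealer's y axis at sealer x = +56 mm, z = 53 mm; the front edge swings up. A stiff hinge: the lid stays at any angle; pressing down near its front edge with a few newtons (under 8 N) shuts it against a solid stop.
- lid_front (a point): point on the lid's top face, 14 mm behind its front edge, middle of its width, where it may be pressed. With the lid shut it lies at sealer x = -6 mm, y = 0, z = 73 mm. The lid is a grey slab, 78 (x) x 274 (y) x 18 mm, with a flat black window strip; any place along its width may be pressed.
- lever (a joint): travel of the lever in m along the sealer's +y axis (its right to its left as the robot sees it): 0 = open (start), 0.03 = halfway notch, 0.06 = lock, a solid stop. In each notch it has about 3 mm of play; climbing out of the open and again out of the halfway notch takes 7 to 13 N. At 0.015 and 0.045 it passes a hump and snaps on into the next notch, and stays there.
- lever_top (a point): middle of the top of the black lever knob, z = 89 mm; moves with the lever; at lever 0 at sealer x = -50, y = -45 mm, at lock y = +15 mm. Knob: 24 x 24 mm, z = 55 to 89 mm. Ledge free 80 mm to its right at the start; lid front 15 mm behind the knob when shut. Push its right side only: pressing its right and left halves at once with over 5 N is pinching.
- by_jar: loose spice jar with a red cap, 45 mm across, 106 mm high, just off the sealer's left end, toward the front; origin at the centre of its underside; bystander
- by_drum: loose white pepper drum, 56 mm across, 74 mm high, off the sealer's left end, toward the back; origin at the centre of its underside; bystander
- kitchen_timer: loose red and white twist timer, 65 mm across, 55 mm high, to the right of the sealer; origin at the centre of its underside; bystander

How it is judged:
On the way, in this order (a step that is already met when the one before it is completed fails the run):
1. the lid is pressed shut while the lever is still in the open position (value of joint lid below 0.04 rad and value of joint lever below 0.012 m), for 0.2 s.
2. the lever has passed the halfway notch and is at the lock stop (value of joint lever above 0.055 m), for 0.2 s.
At the end, for the whole second after the job is handed in: the lid is shut (within 0.04 rad), the lever rests at the lock stop (within 5 mm of 60 mm travel), and the spice jar, the drum and the timer are within 20 mm of where they stood (value of joint lid below 0.04 rad and value of joint lever above 0.055 m and distance of each of by_jar, by_drum, kitchen_timer from where it was at the start of the episode below 0.02 m); the robot touches nothing.
It fails at once if the lever is pinched: both halves of its knob pressed by the fingers with more than 5 N at once (contact force between the fingers and lever_c0 above 5 N and contact force between the fingers and lever_c1 above 5 N).
It fails at once if the lid is raised well beyond where it stood (over 0.7 rad) (value of joint lid above 0.7 rad).
It fails at once if a bystander is moved or lifted by more than 20 mm (distance of any of by_jar, by_drum, kitchen_timer from where it was at the start of the episode above 0.02 m).
It also fails if it takes over 48 s, if anything falls off the work surface, if the arm or the gripper's body presses on something with over 40 N, if the wrist force passes 120 N, or if a joint passes its speed limit or range.

## Robot

A 6-joint arm with a two-finger parallel gripper is mounted at the origin on a cart in front of the work surface, level with it; the furniture and walls round the work are solid. World frame = base frame: x ahead of the robot, y to its left, z up, the work surface at z = 0. Lengths are in m, angles in rad, forces in N, time in s.
With the tool pointing down it reaches from about 0.425 to 0.95 m from the base axis. Payload 3.5 kg.
Tool frame: the origin (TCP) lies between the finger pads; the fingertips stand 14 mm ahead of it and the grasp point (between the pads) lies 5 mm behind it (ctrl.tip_extent is the distance from the TCP to the fingertips, in m); x points along the fingers, z is the direction in which the jaws open and shut, and the axes are right-handed (so a half turn about x gives the same grasp; the last joint's range is limited). The gripper opens to 85 mm and grips with 20 to 120 N. Pads are 22 mm wide; open, the fingers measure 114 mm over their backs; the gripper's body (76 mm by 85 mm) begins 54 mm behind the grasp point. The pads swing forward as they close: fully open they stand 13 mm farther back than shut.
Start: joints at [1.077, 0.286, 1.577, -0, 1.279, -0.15], TCP at [0.227, 0.635, 0.245] pointing down, gripper open.
Joint ranges: [-2.77, 2.77], [-0.9, 2.22], [0.21, 2.48], [-1.53, 4.67], [0.24, 2.81], [-2.84, 2.84]. Speed limits (rad/s): [2.79, 2.79, 3.14, 3.14, 3.14, 3.14].

## Interface

Orientations are given as a unit quaternion [x, y, z, w].
In Python, from plant import ctrl gives the robot as it stands.
- The arm moves only by the tool move_arm, never from a script. Its argument "commands" is one flat list of numbers, 4 for each row, row after row: the shift along the tool's x, y, z in units of 25 mm (1.0 is 25 mm), then the turn about the tool's x in units of 5 degrees (1.0 is 5 degrees). A call has 1 to 20 rows; each row shifts and turns the commanded pose from where the row before left it, along the tool's axes as they then stand; what a row does not reach is not made up. A row lasts 1/8 s, in which the tool goes at most 62.5 mm and 10.7 degrees, less where a joint would pass 70% of its speed; a pose out of reach is approached as far as the arm can. A call is refused whole if a number of a shift passes 1 or a number of a turn 1, either way. A call with a gripper value outside its range is refused whole. "jaw" is the finger opening in mm, from 0 to 85.4, set as the call begins (left out, the last holds). The fingers move at their own pace and stop on an object; "force" is the grip in N (left out, the last holds). Time passes only in rows, so rows that do not move let the fingers close. It gives the time, the measured TCP pose, the force and the opening at its end, in the units of the state.
- ctrl.get_state(): the state, without advancing time (a new reading comes with each control period).
- ctrl.read_camera(name): name is "side" or "top"; returns the picture (384x512x3 uint8, red, green, blue); there is no depth.
- ctrl.get_calibration(name): a dict with "camera_matrix" (3x3 intrinsics, pixels), "camera_from_world" (4x4, takes a point from world to camera coordinates). Camera axes: x right, y down, z forward; pixel columns grow to the right and rows downward; lengths in m; the calibration is good to about 2 mm. A picture is of the moment at which its call begins. get_calibration takes no time and is no camera call.
- ctrl.sign_off(): hands the job in, once; it reports no verdict.
The state is a dict: "time": time; "qpos": joint angles; "dq": joint speeds; "joint_efforts": joint torques, N m; "eef_pos": TCP position; "tcp_rot": TCP orientation; "contact_force": force on the tool from outside, world axes, zero at the start; "wrist_torque": the same for the moment, N m; "opening": opening from 0.0 (shut) to 1.0 (fully open).
Only numpy, scipy, OpenCV 4.12 (cv2) and the standard library are available. Lean on these libraries where they do the work, as an engineer would, in place of code of your own. Each camera call takes 0.05 s, during which the arm holds its last target.

## Working session

There is one attempt and no reset: what is moved stays moved. The work goes in short steps, Python scripts to look and compute and a tool call to move; the robot and the scene stay as the last step left them, time stands still between calls to the robot, and variables do not carry over. Pictures are saved under pics/ and viewed, and the job is handed in when it is done.

Besides the shell and the picture viewer there is one more tool, called after "Call:" as name(argument=value, ...), one argument or row to a line, values as JSON. move_arm: Moves the arm, as the interface text tells. Its arguments: {"type":"object","properties":{"commands":{"type":"array"},"jaw":{"type":"number"},"force":{"type":"number"}},"required":["commands"]}

```bash
mkdir -p pics; ls; python3 - <<'E'
from plant import ctrl
import cv2
s=ctrl.get_state()
for k,v in s.items(): print(k,v)
for n in("side","top"):
    im=ctrl.read_camera(n); cv2.imwrite(f"pics/{n}0.png",im[:,:,::-1])
    c=ctrl.get_calibration(n); print(n,c)
print(ctrl.tip_extent)
E
```

```text
pics
time 0.0
qpos [ 1.07696035e+00  2.87186611e-01  1.57816949e+00  1.79742523e-05
  1.27861618e+00 -1.50008817e-01]
dq [ 0.00053042 -0.00135442  0.00012689 -0.00071716  0.00143734 -0.00051032]
joint_efforts [ 5.00766055e-04 -4.05998111e+01 -2.92617989e+01 -1.46812854e-04
  5.86410257e-03 -4.88734440e-07]
eef_pos [0.22721216 0.63494659 0.24393725]
tcp_rot [-0.40746448  0.57891956  0.40672312  0.57740899]
contact_force [-0.61670334  0.22860877  0.89736168]
wrist_torque [ 0.01859799  0.00647824 -0.02813916]
opening 1.0007996895486586
side {'camera_matrix': array([[467.62913243,   0.        , 256.65464547],
       [  0.        , 467.62913243, 190.18009192],
       [  0.        ,   0.        ,   1.        ]]), 'camera_from_world': array([[ 0.99932559,  0.03508981, -0.01082022, -0.54691615],
       [ 0.01245976, -0.60121701, -0.79898865,  0.18365025],
       [-0.03454166,  0.79831498, -0.60124875,  1.20913552],
       [ 0.        ,  0.        ,  0.        ,  1.        ]])}
top {'camera_matrix': array([[448.29779752,   0.        , 258.7230428 ],
       [  0.        , 448.29779752, 197.64398476],
       [  0.        ,   0.        ,   1.        ]]), 'camera_from_world': array([[-0.26349378, -0.96465204, -0.0041793 ,  0.35807261],
       [-0.93483024,  0.25641226, -0.24565255,  0.47113264],
       [ 0.23804086, -0.06082099, -0.96934894,  1.19037408],
       [ 0.        ,  0.        ,  0.        ,  1.        ]])}
0.014
```

View pics/side0.png

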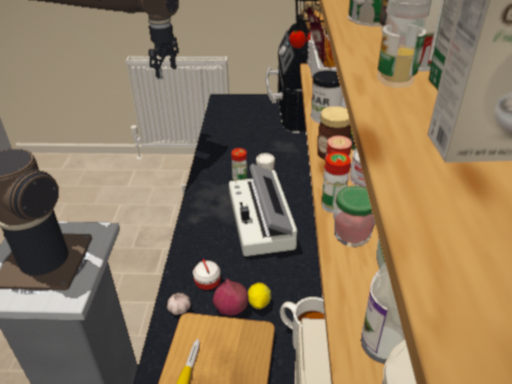

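View pics/top0.png

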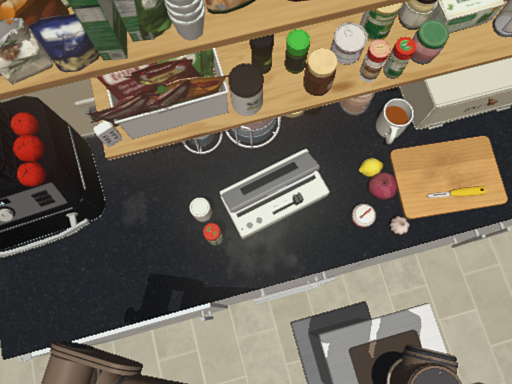

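```bash
python3 - <<'E'
import cv2
a=cv2.imread("pics/side0.png")[140:265,215:310]; b=cv2.imread("pics/top0.png")[140:250,180:340]
cv2.imwrite("pics/sidez.png",cv2.resize(a,None,fx=4.7,fy=4.7,interpolation=cv2.INTER_CUBIC))
cv2.imwrite("pics/topz.png",cv2.resize(b,None,fx=5,fy=5,interpolation=cv2.INTER_CUBIC))
E
```

```text
(no output)
```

View pics/sidez.png

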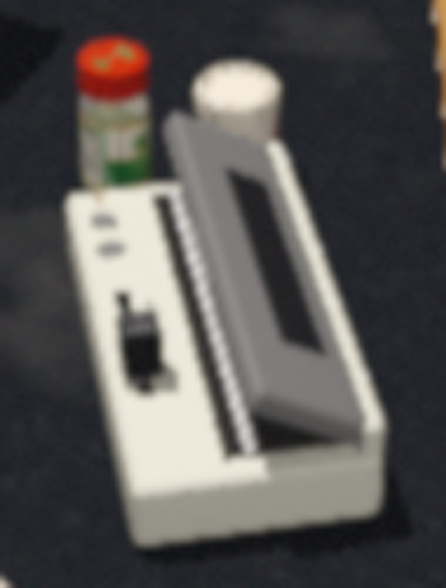

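View pics/topz.png

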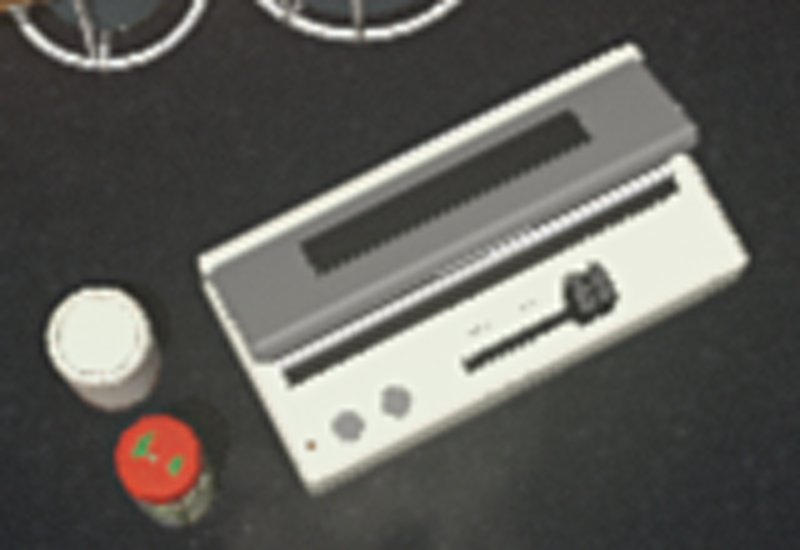

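```bash
cat > h.py <<'E'
import numpy as np
from plant import ctrl
def ray(n,u,v,z):
    c=ctrl.get_calibration(n);K=np.array(c["camera_matrix"]);T=np.array(c["camera_from_world"]);R=T[:3,:3];t=T[:3,3]
    o=-R.T@t;d=R.T@np.linalg.solve(K,[u,v,1.]);return o+d*(z-o[2])/d[2]
def proj(n,p):
    c=ctrl.get_calibration(n);K=np.array(c["camera_matrix"]);T=np.array(c["camera_from_world"])
    q=K@(T[:3,:3]@np.asarray(p)+T[:3,3]);return q[:2]/q[2]
E
python3 - <<'E'
from h import *
def T(u,v,z): return ray("top",180+u/5-.4,140+v/5-.4,z)
def S(u,v,z): return ray("side",215+u/4.7-.4,140+v/4.7-.4,z)
for nm,p in dict(tFL=T(310,478,.05),tFR=T(743,257,.05),tBL=T(200,257,.055),tBR=T(632,45,.055),lev=T(592,285,.089),slotL=T(466,366,.05),jar=T(160,458,.106),drum=T(101,335,.074),
 sFL=S(68,198,.05),sFR=S(133,495,.05),sFRb=S(137,547,0),sBR=S(380,512,0),slev=S(138,316,.089),sdrum=S(238,85,.074),sjar=S(114,70,.106)).items(): print(nm,p.round(4))
import cv2
for n,(u,v) in dict(top=(364,215),side=(206,272)).items(): print(ray(n,u,v,.05))
E
```

```text
tFL [0.4609 0.2939 0.05  ]
tFR [0.5181 0.0264 0.05  ]
tBL [0.5977 0.3217 0.055 ]
tBR [0.6545 0.0512 0.055 ]
lev [0.5163 0.119  0.089 ]
slotL [0.4989 0.1941 0.05  ]
jar [0.4824 0.3675 0.106 ]
drum [0.5637 0.3844 0.074 ]
sFL [0.4553 0.2904 0.05  ]
sFR [0.5124 0.0204 0.05  ]
sFRb [0.5126 0.0314 0.    ]
sBR [0.6477 0.0622 0.    ]
slev [0.5103 0.1245 0.089 ]
sdrum [0.5612 0.3868 0.074 ]
sjar [0.4823 0.3537 0.106 ]
[ 0.42585837 -0.04873399  0.05      ]
[ 0.43060264 -0.07373643  0.05      ]
```

```bash
python3 - <<'E'
from h import *
import cv2
from scipy.spatial.transform import Rotation as R
s=ctrl.get_state(); M=R.from_quat(s["tcp_rot"]).as_matrix(); print(M.round(3))
print("tool z heading",np.degrees(np.arctan2(M[1,2],M[0,2])),"y heading",np.degrees(np.arctan2(M[1,1],M[0,1])))
# shelf front edge heights
for z in (0,.2,.3,.4,.5): print(z,"side",ray("side",304,65,z).round(3),ray("side",318,200,z).round(3),"top",ray("top",107,157,z).round(3),ray("top",300,101,z).round(3))
E
```

```text
[[-0.001 -0.941  0.337]
 [-0.002  0.337  0.941]
 [-1.     0.    -0.002]]
tool z heading 70.30276714121409 y heading 160.30272897336516
0 side [0.727 1.315 0.   ] [0.722 0.271 0.   ] top [0.805 0.623 0.   ] [0.827 0.013 0.   ]
0.2 side [0.695 0.82  0.2  ] [0.69  0.016 0.2  ] top [0.718 0.572 0.2  ] [0.737 0.058 0.2  ]
0.3 side [0.679 0.572 0.3  ] [ 0.675 -0.111  0.3  ] top [0.674 0.546 0.3  ] [0.691 0.08  0.3  ]
0.4 side [0.662 0.324 0.4  ] [ 0.659 -0.239  0.4  ] top [0.631 0.52  0.4  ] [0.646 0.102 0.4  ]
0.5 side [0.646 0.076 0.5  ] [ 0.644 -0.366  0.5  ] top [0.587 0.495 0.5  ] [0.601 0.125 0.5  ]
```

Call:
move_arm(
  commands=[0,0,0,-1,0,0,0,-1,0,0,0,-1,0,0,0,-1,0,0,0,-1,0,0,0,-1,0,0,0,-0.35,0,0,0,0],
  jaw=0,
  force=60,
)

```text
time: 1.1
eef_pos: [0.2274, 0.6353, 0.2449]
tcp_rot: [0.55, -0.445, -0.549, -0.445]
contact_force: [-0.7, 0.2, 1.2]
opening: 0.003
```

```bash
cat >> h.py <<'E'
from scipy.spatial.transform import Rotation as Rot
C=np.array([.556,.173,0]);yaw=np.radians(12.06)
SX=np.array([np.cos(yaw),np.sin(yaw),0]);SY=np.array([-np.sin(yaw),np.cos(yaw),0])
def st():
    s=ctrl.get_state();M=Rot.from_quat(s["tcp_rot"]).as_matrix();p=np.array(s["eef_pos"]);d=p-C
    print("t",s["time"],"p",p.round(4),"sealer",(d@SX).round(4),(d@SY).round(4),"F",np.round(s["contact_force"],2),"open",round(s["opening"],3),"zhead",np.degrees(np.arctan2(M[1,2],M[0,2])).round(2))
    return s,M,p
def goto(x,y,z):
    s,M,p=st();q=C+SX*x+SY*y+[0,0,z];print("units",((M.T@(q-p))/.025).round(2))
E
python3 -c "
from h import *
goto(.005,.04,.15)"
```

```text
t 1.1 p [0.2274 0.6353 0.2449] sealer -0.2248 0.5208 F [-0.71  0.19  1.2 ] open 0.003 zhead 102.0
units [  3.8   -9.21 -19.22]
```

Call:
move_arm(
  commands=[0,-0.46,-0.96,0,0,-0.46,-0.96,0,0,-0.46,-0.96,0,0,-0.46,-0.96,0,0,-0.46,-0.96,0,0,-0.46,-0.96,0,0,-0.46,-0.96,0,0,-0.46,-0.96,0,0,-0.46,-0.96,0,0,-0.46,-0.96,0,0,-0.46,-0.96,0,0,-0.46,-0.96,0,0,-0.46,-0.96,0,0,-0.46,-0.96,0,0,-0.46,-0.96,0,0,-0.46,-0.96,0,0,-0.46,-0.96,0,0,-0.46,-0.96,0,0,-0.46,-0.96,0,0,-0.46,-0.96,0],
)

```text
time: 3.6
eef_pos: [0.5529, 0.212, 0.2454]
tcp_rot: [0.55, -0.445, -0.549, -0.445]
contact_force: [-1.5, -0.3, -0.3]
opening: -0.002
```

Call:
move_arm(
  commands=[1,0,0,0,1,0,0,0,0.8,0,0,0,0,0,0,0],
)

```text
time: 4.1
eef_pos: [0.5513, 0.2132, 0.1732]
tcp_rot: [-0.549, 0.446, 0.55, 0.444]
contact_force: [0.3, 0.8, 0.2]
opening: -0.003
```

```bash
python3 - <<'E'
from h import *
import cv2
goto(.005,.04,.0)
for n,(a,b,c,d) in dict(side=(100,265,195,330),top=(100,250,160,360)).items():
    im=ctrl.read_camera(n)[a:b,c:d,::-1]; cv2.imwrite(f"pics/{n}1.png",cv2.resize(im,None,fx=3.6,fy=3.6,interpolation=cv2.INTER_CUBIC))
E
```

```text
t 4.1 p [0.5513 0.2132 0.1732] sealer 0.0038 0.0403 F [0.28 0.8  0.17] open -0.003 zhead 102.01
units [ 6.93 -0.08 -0.01]
```

View pics/side1.png

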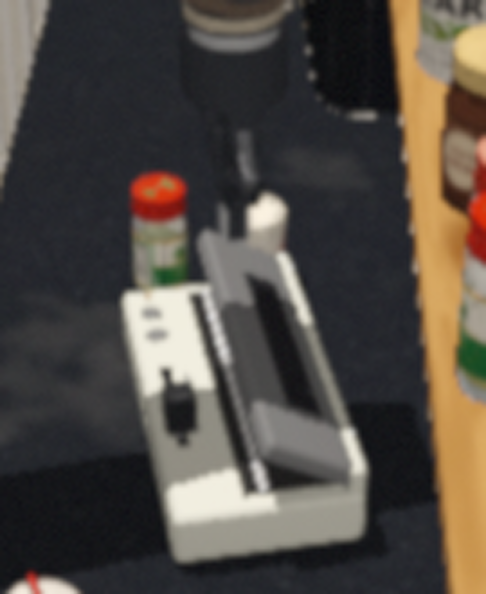

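View pics/top1.png

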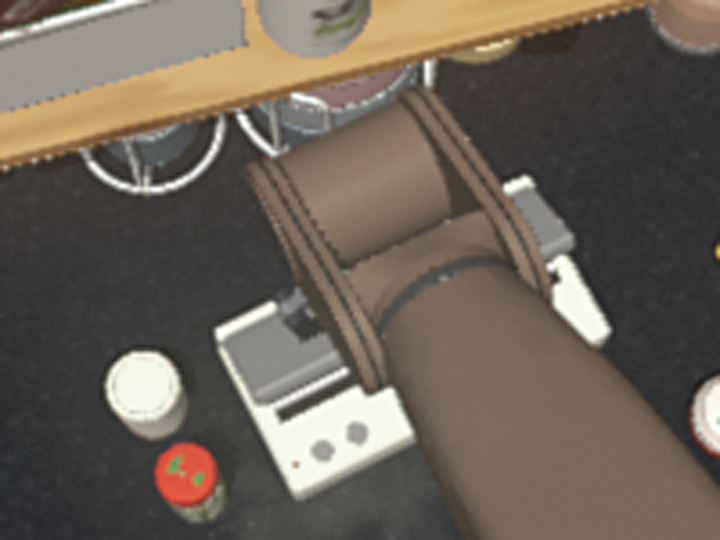

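Call:
move_arm(
  commands=[0.4,0,0,0,0.4,0,0,0,0.3,0,0,0,0.3,0,0,0,0.3,0,0,0,0.3,0,0,0,0.3,0,0,0,0.3,0,0,0],
)

```text
time: 5.2
eef_pos: [0.5533, 0.2142, 0.1111]
tcp_rot: [0.55, -0.444, -0.549, -0.445]
contact_force: [-1.4, -0.4, 5.9]
opening: 0.0
```

```bash
python3 -c "
from h import *
goto(.005,.04,.087)"
```

```text
t 5.2 p [0.5533 0.2142 0.1111] sealer 0.006 0.0409 F [-1.39 -0.4   5.9 ] open 0.0 zhead 102.05
units [ 0.96  0.04 -0.04]
```

In contact at about 6 N; continuing.

Call:
move_arm(
  commands=[0.2,0,0,0,0.2,0,0,0,0.2,0,0,0,0.2,0,0,0],
)

```text
time: 5.7
eef_pos: [0.552, 0.214, 0.0902]
tcp_rot: [-0.549, 0.445, 0.55, 0.444]
contact_force: [-4.2, -0.9, 5.4]
opening: 0.003
```

Call:
move_arm(
  commands=[0.1,0,0,0,0.1,0,0,0],
)

```text
time: 5.95
eef_pos: [0.5517, 0.214, 0.0869]
tcp_rot: [-0.549, 0.446, 0.551, 0.443]
contact_force: [-11.3, -2.3, 22.1]
opening: 0.001
```

Call:
move_arm(
  commands=[0.1,0,0,0,0,0,0,0],
)

```text
time: 6.2
eef_pos: [0.5517, 0.214, 0.0869]
tcp_rot: [-0.549, 0.446, 0.551, 0.443]
contact_force: [-14.0, -4.6, 25.1]
opening: -0.0
```

Call:
move_arm(
  commands=[0,0,0,0,0,0,0,0,-0.3,0,0,0,-0.5,0,0,0,-0.8,0,0,0,-0.9,0,0,0,-0.9,0,0,0,-0.9,0,0,0],
)

```text
time: 7.2
eef_pos: [0.553, 0.2142, 0.192]
tcp_rot: [0.55, -0.444, -0.549, -0.445]
contact_force: [-0.4, 0.2, 0.5]
opening: -0.004
```

```bash
python3 - <<'E'
from h import *
import cv2
goto(-.05,-.095,.19)
for n,(a,b,c,d) in dict(side=(140,265,205,310)).items():
    im=ctrl.read_camera(n)[a:b,c:d,::-1]; cv2.imwrite(f"pics/{n}2.png",cv2.resize(im,None,fx=4.7,fy=4.7,interpolation=cv2.INTER_CUBIC))
E
```

```text
t 7.2 p [0.553  0.2142 0.192 ] sealer 0.0057 0.0409 F [-0.36  0.18  0.49] open -0.004 zhead 102.05
units [ 0.08  2.23 -5.44]
```

View pics/side2.png

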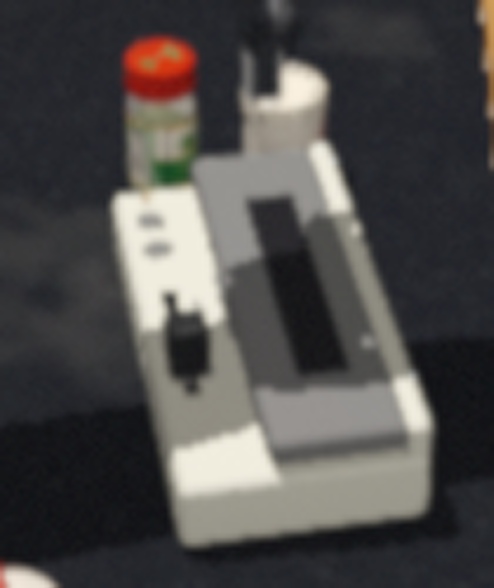

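Call:
move_arm(
  commands=[0,0.37,-0.9,0,0,0.37,-0.9,0,0,0.37,-0.9,0,0,0.37,-0.9,0,0,0.37,-0.9,0,0,0.37,-0.95,0,0.7,0,0,0,0.9,0,0,0,0.9,0,0,0,0.9,0,0,0,0.7,0,0,0,0.4,0,0,0,0,0,0,0],
)

```text
time: 8.88
eef_pos: [0.5264, 0.0695, 0.077]
tcp_rot: [-0.549, 0.445, 0.55, 0.444]
contact_force: [0.5, 0.1, -0.7]
opening: -0.002
```

```bash
python3 - <<'E'
from h import *
import cv2
goto(-.05,-.075,.076)
for n,(a,b,c,d) in dict(side=(140,265,205,310)).items():
    im=ctrl.read_camera(n)[a:b,c:d,::-1]; cv2.imwrite(f"pics/{n}3.png",cv2.resize(im,None,fx=4.7,fy=4.7,interpolation=cv2.INTER_CUBIC))
E
```

```text
t 8.875 p [0.5264 0.0695 0.077 ] sealer -0.0506 -0.095 F [ 0.5   0.15 -0.72] open -0.002 zhead 102.06
units [ 0.04 -0.02  0.8 ]
```

View pics/side3.png

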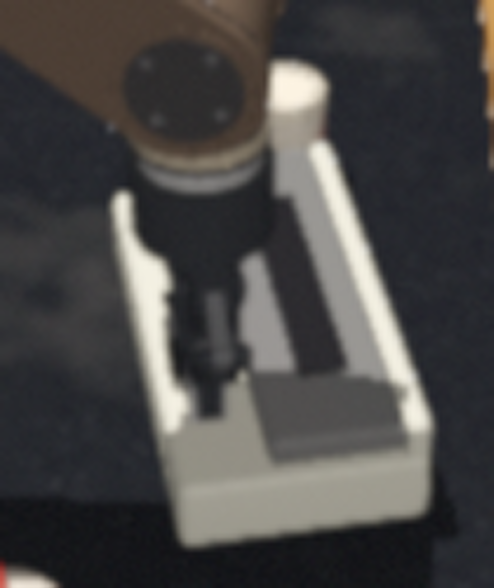

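Call:
move_arm(
  commands=[0,0,0.3,0,0,0,0.3,0,0,0,0.2,0,0,0,0.2,0,0,0,0.2,0],
)

```text
time: 9.55
eef_pos: [0.521, 0.0976, 0.0782]
tcp_rot: [0.551, -0.445, -0.549, -0.443]
contact_force: [-0.1, -12.9, 2.1]
opening: 0.002
```

Call:
move_arm(
  commands=[0,0,0.2,0,0,0,0.2,0,0,0,0.2,0],
)

```text
time: 9.93
eef_pos: [0.5176, 0.1129, 0.078]
tcp_rot: [0.55, -0.445, -0.549, -0.445]
contact_force: [-0.4, 0.8, -0.1]
opening: -0.003
```

Call:
move_arm(
  commands=[0,0,0.2,0,0,0,0.2,0,0,0,0.2,0],
)

```text
time: 10.3
eef_pos: [0.5144, 0.1274, 0.0779]
tcp_rot: [0.551, -0.445, -0.549, -0.444]
contact_force: [0.5, -11.7, 2.3]
opening: -0.0
```

```bash
python3 -c "
from h import *
goto(-.05,-.012,.076)"
```

```text
t 10.3 p [0.5144 0.1274 0.0779] sealer -0.0502 -0.036 F [  0.46 -11.73   2.33] open -0.0 zhead 102.16
units [ 0.07 -0.01  0.96]
```

Call:
move_arm(
  commands=[0,0,0.2,0,0,0,0.2,0,0,0,0.2,0],
)

```text
time: 10.68
eef_pos: [0.5111, 0.1426, 0.0778]
tcp_rot: [-0.55, 0.445, 0.55, 0.445]
contact_force: [-0.1, 0.1, 0.4]
opening: 0.002
```

Call:
move_arm(
  commands=[0,0,0.15,0,0,0,0.15,0],
)

```text
time: 10.92
eef_pos: [0.5094, 0.1506, 0.0778]
tcp_rot: [-0.55, 0.445, 0.55, 0.445]
contact_force: [-0.2, -2.7, 0.1]
opening: -0.002
```

Call:
move_arm(
  commands=[0,0,0.1,0,0,0,0.1,0],
)

```text
time: 11.18
eef_pos: [0.5089, 0.1532, 0.0779]
tcp_rot: [0.552, -0.445, -0.549, -0.443]
contact_force: [2.1, -13.0, 0.8]
opening: 0.0
```

Call:
move_arm(
  commands=[0,0,0.15,0,0,0,0,0,0,0,0,0],
)

```text
time: 11.55
eef_pos: [0.5089, 0.1535, 0.078]
tcp_rot: [0.553, -0.446, -0.548, -0.441]
contact_force: [0.9, -20.3, 1.2]
opening: 0.002
```

Call:
move_arm(
  commands=[0,0,-0.5,0,0,0,-0.9,0,-0.8,0,0,0,-1,0,0,0,-1,0,0,0,-1,0,0,0,-1,0,-0.5,0,-0.5,0.5,-1,0,0,0.8,-1,0,0,0.8,-1,0,0,0.8,-1,0,0,0.5,-1,0,0,0,-1,0,0,0,-1,0,0,0,0,0],
)

```text
time: 13.42
eef_pos: [0.4713, -0.0776, 0.2104]
tcp_rot: [-0.549, 0.445, 0.549, 0.446]
contact_force: [-0.0, 0.5, -0.0]
opening: -0.004
```

```bash
python3 - <<'E'
from h import *
import cv2
st()
for n,(a,b,c,d) in dict(side=(140,265,205,310),top=(130,260,180,340)).items():
    im=ctrl.read_camera(n)[:,:,::-1];cv2.imwrite(f"pics/{n}4f.png",im);im=im[a:b,c:d]; cv2.imwrite(f"pics/{n}4.png",cv2.resize(im,None,fx=4.6,fy=4.6,interpolation=cv2.INTER_CUBIC))
E
```

```text
t 13.425 p [ 0.4713 -0.0776  0.2104] sealer -0.1352 -0.2274 F [-0.02  0.48 -0.02] open -0.004 zhead 101.91
```

View pics/side4.png

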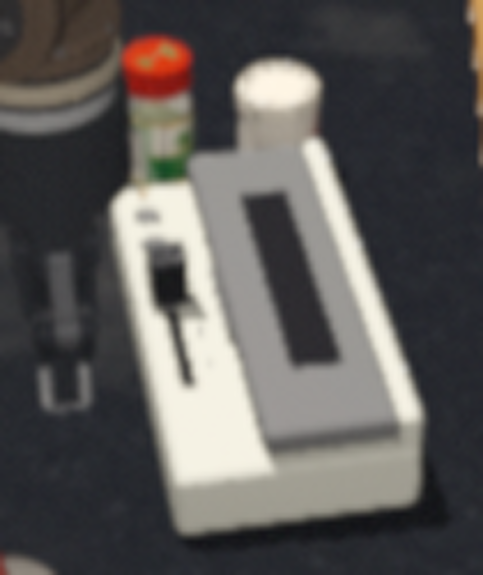

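View pics/top4.png

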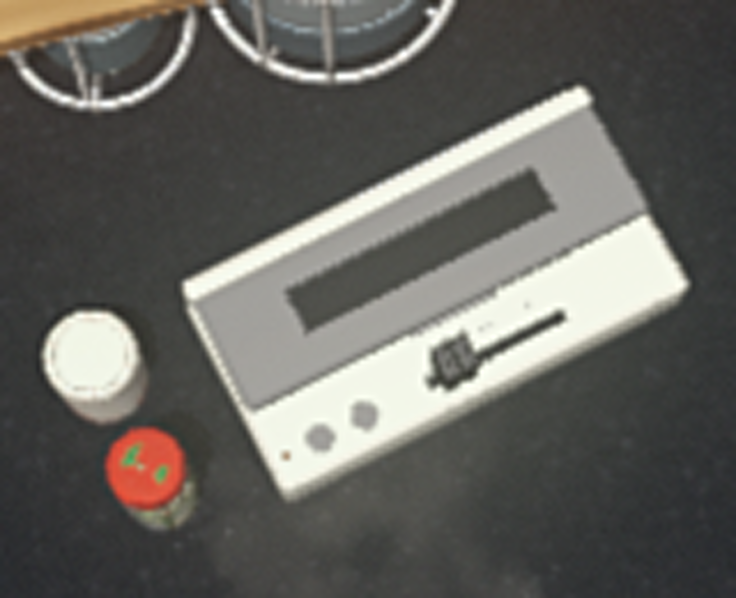

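```bash
python3 - <<'E'
from h import *
import cv2
p=ray("top",180+457/4.6-.4,130+354/4.6-.4,.089);q=ray("top",180+592/5-.4,140+285/5-.4,.089);print((p-q)@SY,(p-q)@SX)
a=cv2.imread("pics/top0.png").astype(int);b=cv2.imread("pics/top4f.png").astype(int)
for nm,(x0,y0,x1,y1) in dict(jar=(200,220,224,248),drum=(186,194,214,224),timer=(350,200,380,230)).items(): print(nm,abs(a-b)[y0:y1,x0:x1].mean())
print(ctrl.sign_off())
E
```

```text
0.059060499176505916 -0.0007130989314122615
jar 6.660714285714286
drum 7.806349206349206
timer 35.39962962962963
the job is handed in; nothing more can be done
None
```

View pics/top4f.png

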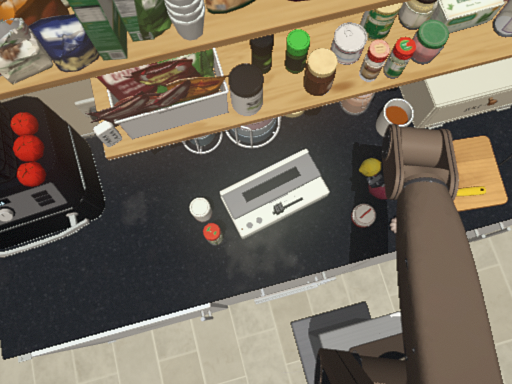

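View pics/side4f.png

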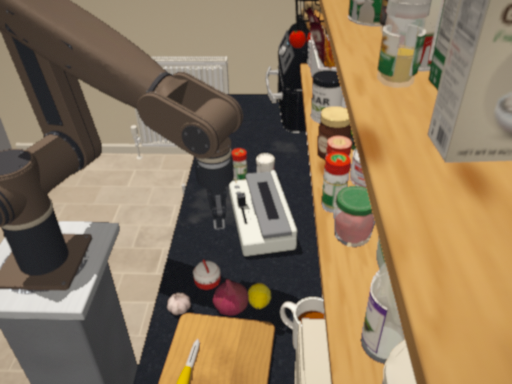

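The vacuum sealer is closed and locked, and I handed the job in at about 13.5 s of the 48 s allowed; sign-off gives no verdict.

- **Lid:** With the fingers shut, I pressed the lid down to its solid stop. The force rose to about 25 N with the fingertips at z = 73 mm, the height of a shut lid. The later pictures show it lying flat.
- **Lever:** I pushed the right side of the knob out of the open position and through the halfway notch to the lock stop. The highest reading was about 13 N at each notch and 20 N at the stop. I then backed the arm away from the sealer.
- **Last checks:** The top camera gives a lever travel of 59 mm, against 60 mm at lock. The wrist force is near zero, and the fingers are well clear of everything.
- **Bystanders:** The jar and drum look unchanged in the before-and-after pictures. The pixel check on the timer disagreed, with a large difference. I had already handed in when I looked at the pictures: the timer is at the same pixels as before, about (364, 215) in the top view, and the arm's shadow now falls on it. The arm never came near it at low height.

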